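Set the tracing light box's dimmer wheel to five clicks

TASK

The tracing light box is turned too low to work by. Roll its ribbed thumbwheel round until it stands five clicks up from off, with the white pointer line at the fifth stroke after the off dot, and leave it resting in that click. Do not disturb the light box's neighbours: the tubes, tape, set square, jar of brushes and palette knife stay where they are.

Things in the scene. Friction and masses are not known exactly. Their poses are not given: they have to be found in the camera images.
- lightbox: White A4 tracing light box, 322 deep (x) x 350 wide (y) x 44 mm high, fixed, with a milky window. Origin: on the table under the thumbwheel's axis. Own x axis level, from the control strip to the window and rear (away from the robot at yaw 0), y to its left, z up. The case spans x -12 to +310, y -85 to +265 mm: its front face is at x = -12 mm, its deck at z = 44 mm.
- wheel_axis (a point): On the upright axis of the thumbwheel, at half its thickness, 37 mm above the table; axes of the light box. A flat black disc 93 mm across its rib crests (radius 46.5), 20 mm thick, z = 27 to 47 mm; 36 upright rubber ribs stand 2 mm out of its edge. Its rear is sunk in the case; its front juts 34 mm out of the case's front face, free from above, in front and below.
- dimmer (a joint): Wheel angle, rad: 0 (off, stop) to 2.443 (full, stop). Grows clockwise seen from above: the wheel's front edge moves to the box's left (+y). Clicks into a sprung rest every 0.3491 rad (20 degrees): five clicks = 1.745. About 1 N along the edge carries it over to the next click; let go between clicks it snaps to the nearer. Starts at off, one or two clicks.
- pointer (a point): Outer end of the white pointer line (28 x 5 mm) inlaid in the wheel's top face, 41 mm from the axis; turns with the wheel, on its rear half. Seen from above it points 70 degrees left of the box's own +x at off, and 20 degrees farther right with each click.
- mark5 (a point): Inner end of the fifth stroke of the scale on the deck, 52 mm from the wheel's axis, 30 degrees right of straight back (the box's own +x). The scale round the wheel's rear: a dot (off) at its left end, then seven dark strokes, one per click, 20 degrees apart, growing longer (5 to 14 mm) to the right.
- tube_big: Bystander: the bigger lying paint tube, 150 mm long, 34 mm thick, lying in front of the light box, left of the wheel; origin under its middle, x from cap to foot.
- tube_small: Bystander: the smaller lying paint tube, 115 mm long, 28 mm thick, lying right of the light box; origin under its middle, x from cap to foot.
- tape: Bystander: the roll of masking tape, 100 mm across, 24 mm high, lying on the left of the window; origin under its centre.
- setsquare: Bystander: the wooden set square, a flat triangle, legs about 135 and 145 mm, 4 mm thick, lying on the right of the window; origin on its underside, within the triangle.
- brushjar: Bystander: the jar of brushes, 84 mm across, brushes up to about 270 mm high, on the left of the table; origin under its centre.
- knife: Bystander: the palette knife, 200 mm long, lying flat on the right of the table; origin under its middle.

How it is judged:
By the outcome, as a careful person would: the job done as asked, in the order asked, and still so for the second after the job is handed in, with the robot touching nothing.
It also fails if it takes over 51 s, if anything falls off the work surface, if the arm or the gripper's body presses on something with over 40 N, if the wrist force passes 120 N, or if a joint passes its speed limit or range.

ROBOT

A 6-joint arm with a two-finger parallel gripper is mounted at the origin on the work surface. World frame = base frame: x ahead of the robot, y to its left, z up, the work surface at z = 0. Lengths are in m, angles in degrees, forces in N, time in s.
With the tool pointing down it reaches from about 0.375 to 0.75 m from the base axis. Payload 9 kg.
Tool frame: the origin (TCP) lies where the fingers leave the gripper's body, on its centre line; the fingertips stand 73 mm ahead of it and the grasp point (between the pads) lies 54 mm ahead of it (robot.tip_reach is the distance from the TCP to the fingertips, in m); z points along the fingers, y is the line along which they close (so a half turn about z gives the same grasp; the last joint's range is limited). The gripper opens to 85 mm and grips with 20 to 120 N. Pads are 22 mm wide; open, the fingers measure 114 mm over their backs; the gripper's body (76 mm by 85 mm) begins 54 mm behind the grasp point. The pads swing forward as they close: fully open they stand 13 mm farther back than shut.
Start: joints at [54.792, 5.964, 5.575, 89.605, 0, 77.527], TCP at [0.232, 0.553, 0.304] pointing down, gripper open.
Joint ranges: [-171.21, 171.21], [-48.23, 106.86], [-62.78, 66.21], [-105.2, 120.99], [-86.42, 89.51], [-180, 180]. Speed limits (degrees/s): [127.2, 127.2, 147.25, 180, 180, 180].

INTERFACE

Orientations are given as [roll, pitch, yaw] about the fixed x, y, z axes, in that order (R = Rz(yaw) Ry(pitch) Rx(roll)).
In Python, from plant import robot gives the robot as it stands. Calls block until the motion is done:
- robot.move_pose(position, orientation): joint-space move of the TCP to a pose.
- robot.line_to(position, vel=0.15, rotation=None, guard=None): straight line of the TCP; rotation=None keeps the orientation; vel is the mean speed in m/s. With guard (N) it stops when the force on the tool has changed by that much, and returns True; else False.
- robot.goto_joints(angles): joint-space move.
- robot.set_gripper(opening): finger opening in m; the grip force is fixed at half the most; returns when the fingers have stopped.
- robot.pause(seconds).
- robot.ik(position, orientation): joint angles nearest the present ones, or None.
- robot.observe(): the state.
- robot.grab_frame(name): name is "scene" or "side" or "wrist"; returns the picture (400x640x3 uint8, blue, green, red); there is no depth.
- robot.get_calibration(name): a dict with "vertical_fov" (degrees; the focal length in pixels is half the picture's height over the tangent of half this angle, whatever the lens; pixels are square), "cx", "cy" (the principal point, pixels), "rvec" (rotation vector, rad) and "tvec" (3), from world to camera coordinates, as OpenCV has them. Camera axes: x right, y down, z forward; pixel columns grow to the right and rows downward; lengths in m; the calibration is good to about 2 mm. A picture is of the moment at which its call begins: read the wrist's pose just before it. get_calibration takes no time and is no camera call; for the wrist camera it gives the pose at the moment of the call.
A pose or a line that the arm cannot do raises robot.IKError and nothing moves.
- robot.job_done(): hands the job in; it is judged then, once.
The state is a dict: "time": time; "q": joint angles; "qvel": joint speeds; "joint_torque": joint torques, N m; "tool_pos": TCP position; "tcp_rot": TCP orientation; "ft_force": force on the tool from outside, world axes, zero at the start; "torque": the same for the moment, N m; "gripper_width": finger opening in m; "gripper_force": force on a finger pad.
Only numpy, scipy, OpenCV 4.12 (cv2) and the standard library are available. Lean on these libraries where they do the work, as an engineer would, in place of code of your own. Each camera call takes 0.05 s, during which the arm holds its last target. There are 200 camera calls.

## Working session

There is one attempt and no reset: what is moved stays moved. The work goes in short steps, each a Python script; the robot and the scene stay as the last script left them, time stands still between calls to the robot, and variables do not carry over. Pictures are saved under pics/ and viewed, at most 10 in all, crops included, and the job is handed in when it is done.

```bash
mkdir -p pics
python3 - <<'E'
from plant import robot
import cv2
for n in ["scene","side"]:
    cv2.imwrite(f"pics/{n}0.png",robot.grab_frame(n)); print(n,robot.get_calibration(n))
o=robot.observe(); print(o["time"],o["tool_pos"],o["tcp_rot"],robot.tip_reach)
E
```

```text
scene {'vertical_fov': 50.107051275580496, 'cx': 315.6971329999879, 'cy': 206.19628833789668, 'rvec': array([ 0.72856611,  2.66881014, -1.04929385]), 'tvec': array([ 0.44100942, -0.21192765,  1.58996442])}
side {'vertical_fov': 45.32780051745061, 'cx': 323.2073616837804, 'cy': 202.2618959694104, 'rvec': array([ 2.15604002, -0.48167074,  0.24701427]), 'tvec': array([-0.48310587,  0.24053127,  1.50205583])}
0.1 [0.23173413 0.5532258  0.30318188] [-1.79933289e+02 -1.45223007e-02  1.57266618e+02] 0.0726
```

View pics/scene0.png

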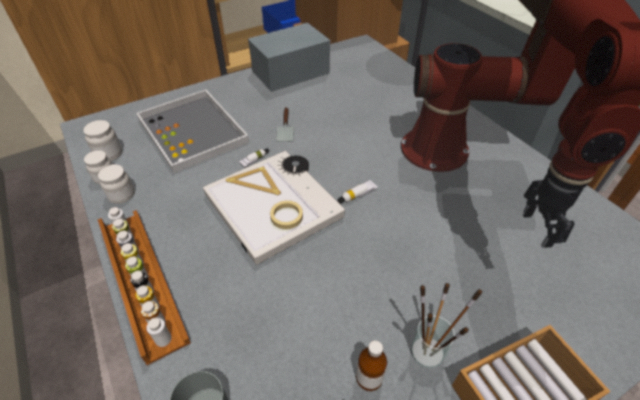

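View pics/side0.png

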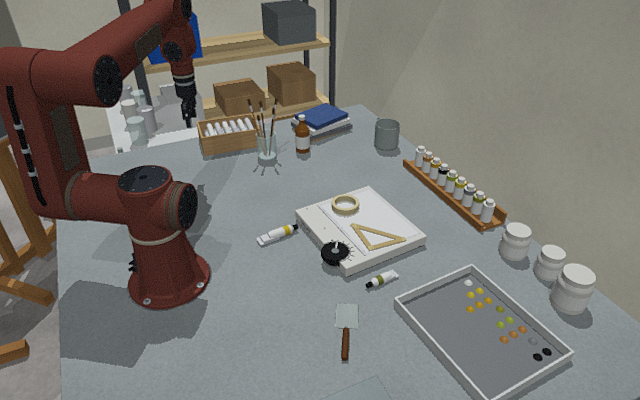

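The scene picture shows the light box with its deck corners near (205,190), (258,250), (343,210) and (285,155), and the wheel near (295,165). In the side picture the wheel is near (335,252) and the deck corners near (296,213), (371,187), (425,238) and (347,270).

```bash
cat > h.py <<'E'
from plant import robot
import numpy as np, cv2
def cam(n,c=None):
    c=c or robot.get_calibration(n); f=200/np.tan(np.radians(c["vertical_fov"]/2))
    return np.array([[f,0,c["cx"]],[0,f,c["cy"]],[0,0,1]]),cv2.Rodrigues(c["rvec"])[0],np.array(c["tvec"]).ravel()
def ray(n,uv,z,c=None):
    K,R,t=cam(n,c); d=R.T@np.linalg.solve(K,[*uv,1]); o=-R.T@t
    return o+d*(z-o[2])/d[2]
def proj(n,P,c=None):
    K,R,t=cam(n,c); p=(np.atleast_2d(P)@R.T+t)@K.T; return p[:,:2]/p[:,2:]
E
python3 - <<'E'
from h import *
from scipy.spatial.transform import Rotation as Ro
np.set_printoptions(precision=4,suppress=True)
for n,z,l in [("scene",.044,[(205,190),(258,250),(343,210),(285,155)]),("scene",.047,[(295,165)]),("side",.044,[(296,213),(371,187),(425,238),(347,270)]),("side",.047,[(335,251)]),("scene",.01,[(340,200),(377,184),(242,163),(268,151)]),("side",.01,[(260,242),(298,228),(368,287),(398,275)])]:
    for u in l: print(n,u,ray(n,u,z)[:2])
K,R,t=cam("wrist"); o=robot.observe(); T=Ro.from_euler("xyz",o["tcp_rot"],degrees=True).as_matrix()
print("cam in tool",T.T@(-R.T@t-o["tool_pos"]),"\n",R@T,K)
E
```

```text
scene (205, 190) [ 0.818 -0.188]
scene (258, 250) [0.773  0.1215]
scene (343, 210) [0.4802 0.1159]
scene (285, 155) [ 0.5136 -0.209 ]
scene (295, 165) [ 0.5099 -0.1414]
side (296, 213) [0.4705 0.0928]
side (371, 187) [0.7949 0.1229]
side (425, 238) [ 0.8067 -0.217 ]
side (347, 270) [ 0.5011 -0.2414]
side (335, 251) [ 0.5049 -0.1505]
scene (340, 200) [0.4467 0.0482]
scene (377, 184) [0.2985 0.0493]
scene (242, 163) [ 0.6494 -0.2859]
scene (268, 151) [ 0.5402 -0.2979]
side (260, 242) [0.313  0.0359]
side (298, 228) [0.4594 0.0507]
side (368, 287) [ 0.5421 -0.3035]
side (398, 275) [ 0.6528 -0.2985]
cam in tool [ 0.0672  0.0004 -0.0697] 
 [[-0.0007  1.      0.0005]
 [-0.963  -0.0005 -0.2696]
 [-0.2696 -0.0007  0.963 ]] [[284.498    0.     317.3512]
 [  0.     284.498  201.4831]
 [  0.       0.       1.    ]]
```

Run:
```python
from h import *
np.set_printoptions(precision=4,suppress=True)
print("jar",ray("scene",(428,358),0),ray("side",(266,160),0))
y=5.5; c,s=np.cos(np.radians(y)),np.sin(np.radians(y))
ax=np.array([.507,-.146]); p=ax-.06*np.array([c,s])
print(robot.ik([*p,.2],[180,0,y]))
robot.set_gripper(0)
robot.line_to([.232,.553,.36])
robot.move_pose([*p,.2],[180,0,y])
o=robot.observe(); print(o["time"],o["tool_pos"],o["tcp_rot"],o["ft_force"],o["gripper_width"])
import pickle; pickle.dump(robot.get_calibration("wrist"),open("c1.pkl","wb"))
f=robot.grab_frame("wrist"); cv2.imwrite("pics/w1.png",f)
```

```text
jar [0.5442 0.6031 0.    ] [0.5198 0.5554 0.    ]
[-34.6667 -16.5274 -26.4534  80.074    0.     139.8333]
4.0583 [ 0.4476 -0.1513  0.2002] [179.9923  -0.0171   5.5763] [0.9754 0.2465 0.4994] 0.00015041035850829826
```

View pics/w1.png

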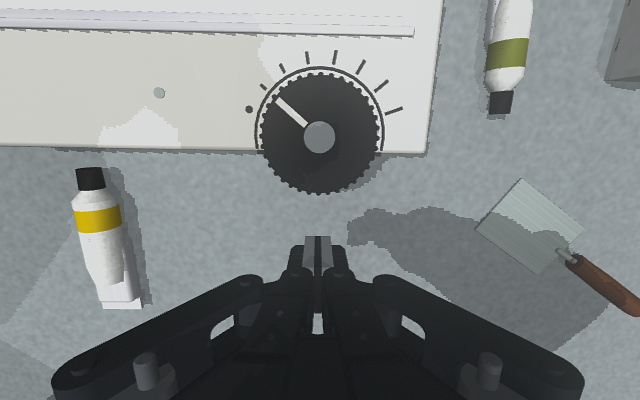

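Pointer end is at (277,98), so the wheel sits at click 1. The wheel centre is (320,134), the off dot (249,109), and stroke 5 starts near (360,68). It needs four more clicks, 80°. The closed fingertips are at (318,240), clear of the tubes and the knife.

```bash
cat >> h.py <<'E'
import pickle,os
np.set_printoptions(precision=4,suppress=True)
def at(ax,yaw,a,r,z):
    t=np.radians(yaw+a); return [ax[0]-r*np.cos(t),ax[1]-r*np.sin(t),z],[180,0,yaw+a]
def stroke(ax,yaw,a0,a1,z=.098,guard=6,extra=.0005,step=5):
    p,o=at(ax,yaw,a0,.075,.14); robot.move_pose(p,o)
    robot.line_to(at(ax,yaw,a0,.075,z)[0])
    f0=robot.observe()["ft_force"]
    hit=robot.line_to(at(ax,yaw,a0,.052,z)[0],vel=.03,guard=guard)
    s=robot.observe(); r=np.linalg.norm(s["tool_pos"][:2]-ax); print("hit",hit,"r",r,s["ft_force"]-f0)
    r-=extra
    for a in np.arange(a0-step,a1-.1,-step):
        p,o=at(ax,yaw,a,r,z); robot.line_to(p,vel=.04,rotation=o)
        s=robot.observe(); print(a,s["ft_force"]-f0)
    robot.line_to(at(ax,yaw,a1,.080,z)[0],vel=.08)
    robot.line_to(at(ax,yaw,a1,.080,.15)[0])
    p,o=at(ax,yaw,0,.06,.2); robot.move_pose(p,o)
    print("t",robot.observe()["time"])
def look(ax,yaw,name):
    c=robot.get_calibration("wrist"); f=robot.grab_frame("wrist")
    u=proj("wrist",[*ax,.047],c)[0].astype(int)
    cv2.imwrite(name,cv2.resize(f[max(0,u[1]-110):u[1]+120,max(0,u[0]-160):u[0]+160],None,fx=2,fy=2))
E
python3 - <<'E'
from h import *
c=pickle.load(open("c1.pkl","rb"))
ax=ray("wrist",(320,134),.047,c)[:2]; L=[]
for i,uv in enumerate([(249,109),(264,87),(283,69),(309,57),(335,55),(362,65),(382,85),(394,110)]):
    d=ray("wrist",uv,.044,c)[:2]-ax; L.append(np.degrees(np.arctan2(d[1],d[0]))-(70-20*i))
print(ax,"yaws",L)
for k in [(260,134),(380,134),(320,73),(320,195)]: print(np.linalg.norm(ray("wrist",k,.047,c)[:2]-ax))
e=[ray("wrist",k,.044,c)[:2] for k in [(60,148),(425,153)]]; d=e[0]-e[1]; print("edge yaw",np.degrees(np.arctan2(-d[0],d[1])))
yaw=float(np.mean(L)); np.save("box.npy",[*ax,yaw])
stroke(ax,yaw,20,-20)
look(ax,yaw,"pics/w2.png")
E
```

```text
[ 0.508  -0.1477] yaws [np.float64(6.731429692363335), np.float64(6.416321407048656), np.float64(5.991953684971691), np.float64(4.013188575149464), np.float64(4.591029860866073), np.float64(3.544280824142767), np.float64(3.060592562330548), np.float64(2.956580211409488)]
0.04576836145849215
0.045779406329866344
0.04290228153275921
0.04801866830669073
edge yaw 4.75783051566897
hit True r 0.05991274457165263 [-2.7053 -2.3074  1.4085]
15.0 [-6.7113 -2.2671  2.5365]
10.0 [-8.4791 -0.8024  3.4772]
5.0 [-7.172   1.8682  4.5602]
0.0 [-9.5473  0.2532  5.4188]
-5.0 [-8.9488  1.6268  4.374 ]
-10.0 [-7.8666  2.0615  4.809 ]
-15.0 [-7.7335  4.1851  5.0261]
-20.0 [-7.7895  3.0513  6.0196]
t 9.1667
```

View pics/w2.png

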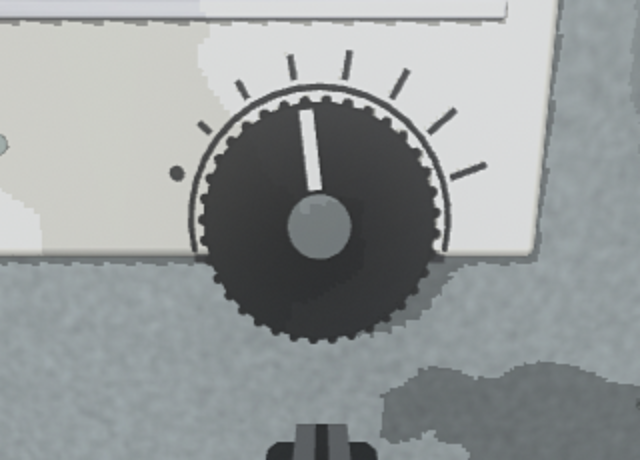

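The pointer runs from (316,190) to (306,110), towards stroke 3 at (295,80). The wheel is at click 3, so one more stroke of the same kind should do it.

Run:
```python
from h import *
b=np.load("box.npy"); stroke(b[:2],b[2],20,-20); look(b[:2],b[2],"pics/w3.png")
```

```text
hit True r 0.05985346831805732 [-0.9335 -1.9376  1.6785]
15.0 [-7.1605 -0.9839  3.6925]
10.0 [-7.5942 -0.0471  3.8221]
5.0 [-6.8991 -0.6804  4.8222]
0.0 [-7.3759 -0.7128  4.7656]
-5.0 [-8.0668 -0.1282  4.8661]
-10.0 [-8.6033  2.9971  5.5403]
-15.0 [-7.8278  0.5899  4.3307]
-20.0 [-7.0142  3.0069  3.4776]
t 14.2917
```

View pics/w3.png

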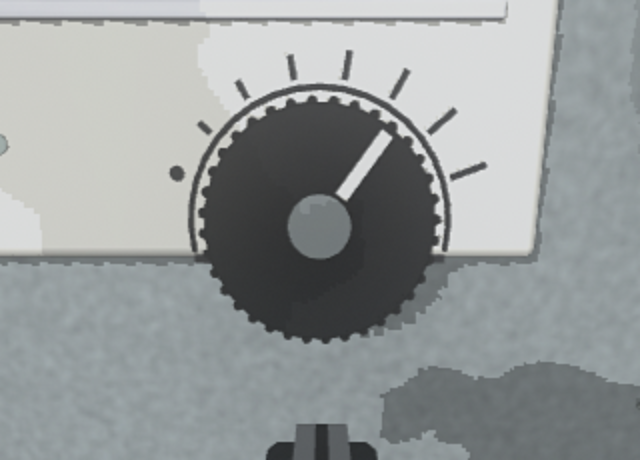

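Run:
```python
from h import *
b=np.load("box.npy"); c=robot.get_calibration("wrist")
u=proj("wrist",[*b[:2],.047],c)[0].astype(int); off=np.array([max(0,u[0]-160),max(0,u[1]-110)])
def ang(p,q,z):
    d=ray("wrist",np.array(q)/2+off,z,c)-ray("wrist",np.array(p)/2+off,z,c); return np.degrees(np.arctan2(d[1],d[0]))
print("pointer5",ang((342,195),(387,132),.047),"pointer3",ang((316,190),(306,110),.047))
for i,(p,q) in {3:((295,80),(290,55)),4:((345,80),(349,51)),5:((393,97),(408,70)),6:((430,132),(456,110)),7:((452,178),(486,165))}.items(): print(i,ang(p,q,.044))
d=ang((0,258),(535,258),.044); print("edge",d)
f=robot.grab_frame("wrist"); o=robot.observe(); print(o["time"],o["qvel"])
cv2.imwrite("pics/w4.png",cv2.resize(f[off[1]:off[1]+115,off[0]+60:off[0]+260],None,fx=4,fy=4,interpolation=cv2.INTER_CUBIC))
```

```text
pointer5 -31.70872917472489 pointer3 11.807863974466706
3 16.188676529902633
4 -3.422210676356197
5 -25.13077132362517
6 -45.9630451436797
7 -65.0066704665659
edge -85.4803205479886
14.3917 [ 0.1942 -0.3129 -0.1393  0.1628  0.0641 -0.44  ]
```

View pics/w4.png

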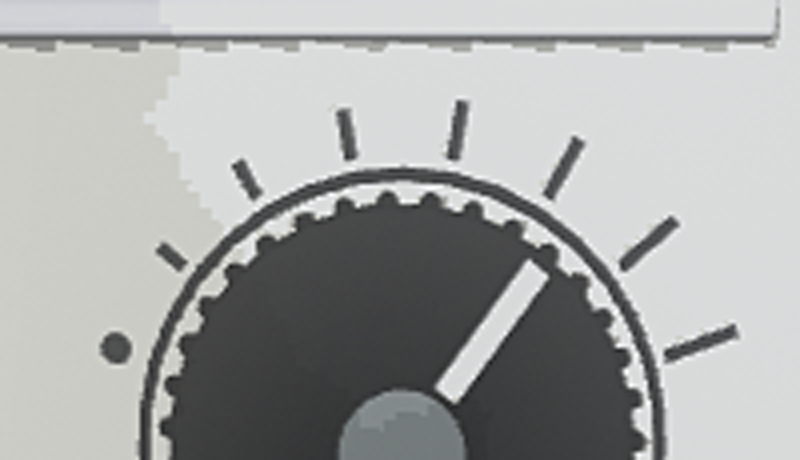

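The pointer tip (538,268) reads about 36° right, while stroke 5 at (548,195)–(578,140) reads about 29°. The wheel seems to rest a few degrees past the detent, so I'll check whether it is still settling.

```bash
cat >> h.py <<'E'
def pointer(ax,yaw,f=None,c=None):
    if f is None: c=robot.get_calibration("wrist"); f=robot.grab_frame("wrist")
    A,R=np.meshgrid(np.radians(np.arange(-80,81,.5)),np.arange(.018,.037,.0005))
    t=A+np.radians(yaw); P=np.stack([ax[0]+R*np.cos(t),ax[1]+R*np.sin(t),0*t+.047],-1).reshape(-1,3)
    u=proj("wrist",P,c).astype(np.float32)
    g=cv2.remap(f.min(2),u[:,:1],u[:,1:],cv2.INTER_LINEAR).ravel()
    m=g>130; return np.degrees(A.ravel()[m]).mean(), m.sum()
E
python3 - <<'E'
from h import *
b=np.load("box.npy")
print("first",pointer(b[:2],4.7,cv2.imread("pics/w1.png"),pickle.load(open("c1.pkl","rb"))))
for i in range(4): print(robot.observe()["time"],pointer(b[:2],4.7)); robot.pause(.4)
E
```

```text
first (np.float64(54.76623376623377), np.int64(847))
14.3917 (np.float64(-38.60254924681344), np.int64(863))
14.8417 (np.float64(-38.59451575262544), np.int64(857))
15.2917 (np.float64(-38.548780487804876), np.int64(861))
15.7417 (np.float64(-38.59744779582367), np.int64(862))
```

Run:
```python
from h import *
from scipy.optimize import least_squares
b=np.load("box.npy"); c=robot.get_calibration("wrist")
u=proj("wrist",[*b[:2],.047],c)[0].astype(int); off=np.array([max(0,u[0]-160)+60,max(0,u[1]-110)])
pts=np.array([(184,268),(258,196),(350,159),(454,159),(549,196),(622,268),(666,356)])/4+off-.4
W=np.array([ray("wrist",p,.044,c)[:2] for p in pts]); n=np.arange(1,8)
def res(x,free):
    d=W-x[:2]; a=np.arctan2(d[:,1],d[:,0])
    r=np.hypot(*d.T)-.052
    return np.r_[(a-np.radians(x[2]+70-20*n))*.052,r]
s=least_squares(lambda x:res(x,0),[*b[:2],5],x_scale=[.01,.01,5]); print(s.x,s.fun*1000)
np.save("box.npy",s.x)
print("first",pointer(s.x[:2],s.x[2],cv2.imread("pics/w1.png"),pickle.load(open("c1.pkl","rb"))), "now",pointer(s.x[:2],s.x[2]))
```

```text
[ 0.5066 -0.1475  4.6627] [ 0.8937  0.356   0.6009 -0.069  -0.3555 -0.783  -0.6432  0.4833  0.5743
  0.4262  0.3177  0.5394  0.27    0.6159]
first (np.float64(51.95475910693302), np.int64(851)) now (np.float64(-37.333333333333336), np.int64(864))
```

The pointer reads about 6° past stroke 5 and isn't moving. I'll give it a small reverse nudge and measure again.

```bash
sed -i 's/np.arange(a0-step,a1-.1,-step)/np.linspace(a0,a1,int(abs(a1-a0)\/step)+2)[1:]/' h.py
python3 - <<'E'
from h import *
b=np.load("box.npy"); stroke(b[:2],b[2],-3,3,guard=5,step=2)
for i in range(2): print(pointer(b[:2],b[2])); robot.pause(.2)
look(b[:2],b[2],"pics/w5.png")
E
```

```text
hit True r 0.05916397505204943 [-0.6871  0.0179  0.8454]
-1.5 [-4.0434  0.5243  0.9839]
0.0 [-4.7092 -0.0067 -0.1456]
1.5 [-4.3068 -1.0037 -0.1955]
3.0 [-4.0254 -1.2051 -0.5954]
t 19.85
(np.float64(-30.52375434530707), np.int64(863))
(np.float64(-30.55594002306805), np.int64(867))
```

View pics/w5.png

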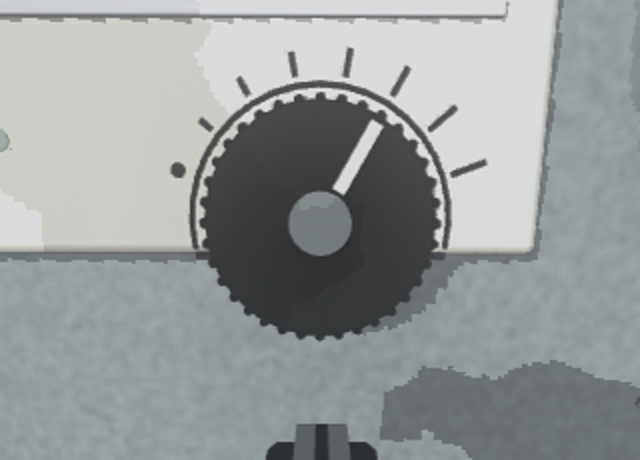

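The pointer, (340,190) to (377,122), now lines up with stroke 5 at (394,95)–(408,68). It reads −30.5° against a nominal −30°, holds steady, and the gripper is clear.

```bash
python3 -c "
from plant import robot
robot.pause(.3); print(robot.job_done())"
```

```text
the job is handed in; nothing more can be done
None
```

The job is handed in at about 20 s: the thumbwheel stands at click five, its pointer within about half a degree of the fifth stroke after a small back-nudge, and the gripper stayed clear of the neighbouring items.

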